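# Unhook the peg caddy and stand it on the cork mat

### The arm

A 6-joint arm with a two-finger parallel gripper is mounted at the origin on a cart in front of the work surface, level with it; the furniture and walls round the work are solid. World frame = base frame: x ahead of the robot, y to its left, z up, the work surface at z = 0. Lengths are in m, angles in degrees, forces in N, time in s.
With the tool pointing down it reaches from about 0.375 to 0.975 m from the base axis. Payload 3.8 kg.
Tool frame: the origin (TCP) lies midway between the tips of the shut fingers; the grasp point (between the pads) lies 19 mm behind it (hold_point_z is the distance from the TCP to the grasp point, in m); z points along the fingers, y is the direction in which the jaws open and shut (so a half turn about z gives the same grasp; the last joint's range is limited). The gripper opens to 88 mm and grips with 3 to 60 N. Pads are 18 mm wide; open, the fingers measure 123 mm over their backs; the gripper's body (75 mm by 187 mm) begins 45 mm behind the grasp point.
Start: joints at [71.683, 15.12, 91.902, -0, 72.978, -2.114], TCP at [0.188, 0.648, 0.239] pointing down, gripper open.
Joint ranges: [-150.88, 150.88], [-54.13, 125.18], [17.81, 147.31], [-75.09, 255.09], [0, 152.58], [-146.25, 146.25]. Speed limits (degrees/s): [147.25, 147.25, 180, 180, 180, 180].

### API

Orientations are given as [roll, pitch, yaw] about the fixed x, y, z axes, in that order (R = Rz(yaw) Ry(pitch) Rx(roll)).
In Python, from cell import * gives the robot as it stands.
- The arm moves only by the tool carry_out, never from a script. Its argument "deltas" is a list of rows, each an object of numbers: "dx", "dy", "dz": the shift along the tool's x, y, z in mm; "rx", "ry", "rz": the turn, a rotation vector about the tool's x, y, z in rad. A call has 1 to 20 rows; each row is the pose to reach, as a shift and turn from the pose commanded when the call began, along the tool's axes at that moment; what a row does not reach only later rows make up. A row lasts 1/10 s, in which the tool goes at most 50 mm and 8.59 degrees, less where a joint would pass 70% of its speed; a pose out of reach is approached as far as the arm can. A call with a gripper value outside its range is refused whole. "hand" is the closure in counts, from 0 (fully open) to 255 (shut), set as the call begins (left out, the last holds). The fingers move at their own pace and stop on an object; the grip force is fixed at half the most. Time passes only in rows, so rows that repeat a pose let the fingers close. It gives the time, the measured TCP pose, the force and the opening at its end, in the units of the state.
- sense(): the state, without advancing time (a new reading comes with each control period).
- camera(name): name is "scene" or "top"; returns the picture (400x640x3 uint8, red, green, blue); there is no depth.
- camera_info(name): a dict with "fx", "fy", "cx", "cy" (pixels), "k1" (the pictures are not rectified: a ray, as slopes to the right and down, at radius r is drawn at 1 + k1 r^2 times it, then the intrinsics apply), "xyz" and "orientation" of the camera in the world. Camera axes: x right, y down, z forward; pixel columns grow to the right and rows downward; lengths in m; the calibration is good to about 2 mm. A picture is of the moment at which its call begins. camera_info takes no time and is no camera call.
- close_job(): hands the job in, once; it reports no verdict.
The state is a dict: "time_s": time; "joint_pos": joint angles; "qd": joint speeds; "effort": joint torques, N m; "tool_pos": TCP position; "tcp_rot": TCP orientation; "contact_force": force on the tool from outside, world axes, zero at the start; "wrist_torque": the same for the moment, N m; "finger_gap": opening from 0.0 (shut) to 1.0 (fully open).
Only numpy, scipy, OpenCV 4.12 (cv2) and the standard library are available. Lean on these libraries where they do the work, as an engineer would, in place of code of your own. Each camera call takes 0.05 s, during which the arm holds its last target.

### The job

Take the rectangular peg caddy off its deep hook, lifting it past the hook's upturned tip before drawing it away, and stand it gently and upright in the middle of the cork mat. Leave the round bucket hanging on its hook.

Things in the scene. Friction and masses are not known exactly. Their poses are not given: they have to be found in the camera images.
- caddy_grip (a point): Centre of the wooden grip block (18x26x50 mm, x,y,z) on the peg caddy, an open aluminium box 90x110x50 mm with pegs in it, 0.3 kg; 174 mm above its underside, level. The block stands on a crossbar (along y, 86 long, 12x14 mm) on two legs; under the bar a window 74 wide, 85 high above the box rim takes the hook. Hung: +x points to the rack, -x (about towards the robot) is the way off the hook.
- bucket_grip (a point): Centre of the like grip block on the round aluminium bucket (96 mm across, 50 mm high; bar, legs and grip as on the caddy), hanging on the other hook, 180 mm beside the caddy. It stays there.
- rack: Fixed steel rack, origin on the worktop under its rail (along y, 280 long, top at z 182 mm). Two strap hooks, 20 wide, at y -90 and +90 (either may hold the caddy) point along -x: trough floor at z 160, centred at x -66, 37 long; front end turned up, outer face x -87, tip z 202. Hung bars must rise 45 to 80 mm (60 is best) before going along -x. Hung things' undersides are at z 25 mm.
- mat_top (a point): Centre of the upper face of a fixed cork mat, 150 (x) x 170 (y) mm, 6 mm thick, lying on the worktop to the left of the rack. z up.
Things that resemble listed ones, but are neither listed nor needed, are in the scene too. Leave any red look-alike of the part that bears bucket_grip alone.

How it is judged (in metres and radians):
At the end, for the whole second after the job is handed in: The caddy stands upright (within 7 degrees) and still on the cork mat, its centre within 30 mm of the mat's centre, released; the bucket still hangs on its hook, its grip within 50 mm of where it was and within 17 degrees of upright (horizontal distance between caddy_grip and mat_top below 0.03 m and angle between caddy_grip's own z axis and vertical below 0.12 rad and z of caddy_grip in the frame of mat_top between 0.166 and 0.182 m and linear speed of caddy below 0.03 m/s and distance of bucket_grip from where it was at the start of the episode below 0.05 m and angle between bucket_grip's own z axis and vertical below 0.3 rad); the robot touches nothing.
It fails at once if the caddy is dropped (falls freely by more than about 25 mm) (linear speed of caddy above 0.7 m/s and contact force between the fingers and caddy below 0.1 N).
It fails at once if the bucket is knocked off or away (its grip moves more than 80 mm) (distance of bucket_grip from where it was at the start of the episode above 0.08 m).
It also fails if it takes over 38 s, if anything falls off the work surface, if the arm or the gripper's body presses on something with over 40 N, if the wrist force passes 120 N, or if a joint passes its speed limit or range.

## Working session

There is one attempt and no reset: what is moved stays moved. The work goes in short steps, Python scripts to look and compute and a tool call to move; the robot and the scene stay as the last step left them, time stands still between calls to the robot, and variables do not carry over. Pictures are saved under pics/ and viewed, and the job is handed in when it is done.

Besides the shell and the picture viewer there is one more tool, called after ">>>" by a JSON object that holds its "fn" and its "kwargs", one argument or row to a line. carry_out: Moves the arm, as the interface text tells. Its arguments: {"type":"object","properties":{"deltas":{"type":"array","items":{"type":"object","properties":{"dx":{"type":"number"},"dy":{"type":"number"},"dz":{"type":"number"},"rx":{"type":"number"},"ry":{"type":"number"},"rz":{"type":"number"}}}},"hand":{"type":"number"}},"required":["deltas"]}

```bash
mkdir -p pics; python3 - <<'E'
from cell import *
import cv2
for n in("scene","top"):
    cv2.imwrite(f"pics/{n}0.png",camera(n)[:,:,::-1]); print(n,camera_info(n))
print(sense())
E
```

```text
scene {'fx': 380.0582901700193, 'fy': 380.0582901700193, 'cx': 317.6113844901177, 'cy': 194.49685002577573, 'k1': -0.06702904888932557, 'xyz': array([-0.45184632, -0.59815043,  0.95805727]), 'orientation': array([-126.17179195,   -0.64582037,  -56.86699582])}
top {'fx': 474.98848177788153, 'fy': 474.98848177788153, 'cx': 318.9256563331377, 'cy': 204.63479520979888, 'k1': -0.04067454189681743, 'xyz': array([ 0.25208508, -0.02080583,  1.50096034]), 'orientation': array([-170.16579127,    0.84563893,  -91.52745244])}
{'time_s': 0.1, 'joint_pos': array([ 7.16826817e+01,  1.51638939e+01,  9.19738300e+01, -8.73164690e-04,
        7.29769457e+01, -2.11466766e+00]), 'qd': array([ 0.0621876 ,  0.01225078, -0.32391648, -0.00528251, -0.07898383,
       -0.02988695]), 'effort': array([ 2.71560129e-04, -5.03618360e+01, -3.58078194e+01,  7.30968453e-02,
        2.32073822e-02, -5.34102026e-05]), 'tool_pos': array([0.18815808, 0.64757423, 0.23751988]), 'tcp_rot': array([-1.79885378e+02, -3.39742414e-03,  1.63797602e+02]), 'contact_force': array([-0.23012858,  0.61036006, -1.02728692]), 'wrist_torque': array([0.02120634, 0.02779095, 0.03179393]), 'finger_gap': 1.002995919484593}
```

View pics/scene0.png

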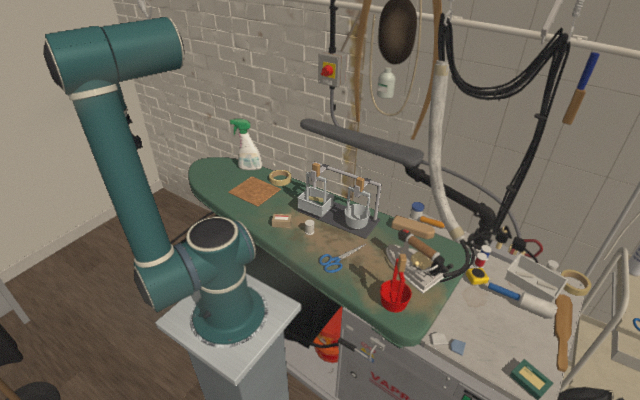

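View pics/top0.png

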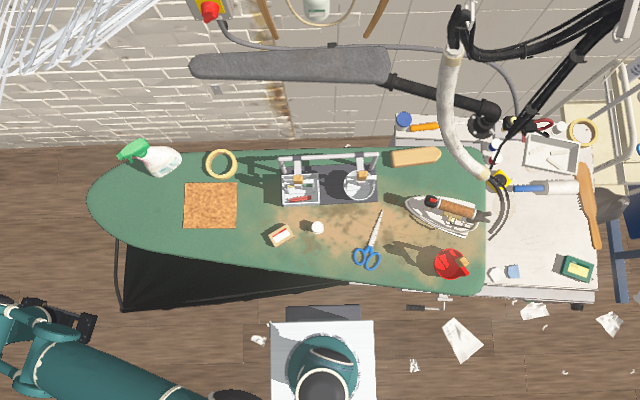

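The caddy (rectangular box) hangs on the left hook, around top (298,185), and the bucket is at (358,185). The mat is at (210,205) and the red look-alike at (450,262). A grey padded arm spans (190–480, 50–130), and its height matters. I'll zoom in.

```bash
python3 - <<'E'
import cv2
a=cv2.imread("pics/top0.png")[130:250,170:400]; cv2.imwrite("pics/t1.png",cv2.resize(a,None,fx=3.4,fy=3.4,interpolation=cv2.INTER_CUBIC))
a=cv2.imread("pics/scene0.png")[145:245,220:400]; cv2.imwrite("pics/s1.png",cv2.resize(a,None,fx=4.4,fy=4.4,interpolation=cv2.INTER_CUBIC))
E
```

```text
(no output)
```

View pics/t1.png

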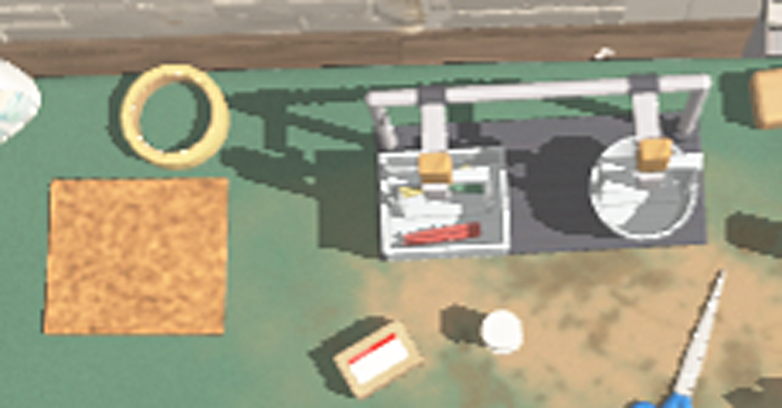

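View pics/s1.png

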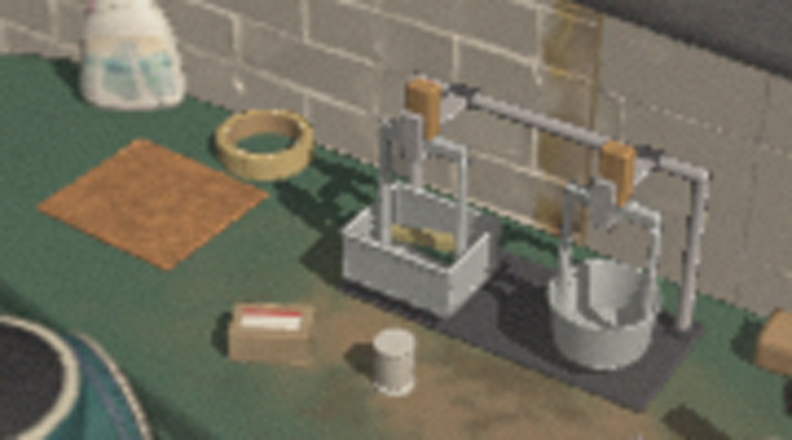

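```bash
cat > h.py <<'E'
import numpy as np,cv2
from scipy.spatial.transform import Rotation as R
from cell import *
def RT(n):
    i=camera_info(n); return i,R.from_euler('xyz',i['orientation'],degrees=True).as_matrix()
def ray(n,u,v):
    i,M=RT(n); d=np.array([(u-i['cx'])/i['fx'],(v-i['cy'])/i['fy']]); s=d.copy()
    for _ in range(20): s=d/(1+i['k1']*(s@s))
    w=M@np.array([s[0],s[1],1]); return i['xyz'],w/np.linalg.norm(w)
def atz(n,u,v,z):
    o,w=ray(n,u,v); return o+w*(z-o[2])/w[2]
def tri(pt,ps):
    o1,a=ray('top',*pt);o2,b=ray('scene',*ps)
    k=np.linalg.lstsq(np.c_[a,-b],o2-o1,rcond=None)[0]; p,q=o1+a*k[0],o2+b*k[1]
    return (p+q)/2,np.linalg.norm(p-q)
def proj(n,P):
    i,M=RT(n); c=(np.atleast_2d(P)-i['xyz'])@M; s=c[:,:2]/c[:,2:]; s=s*(1+i['k1']*(s**2).sum(1))[:,None]
    return s*[i['fx'],i['fy']]+[i['cx'],i['cy']]
E
python3 - <<'E'
from h import *
np.set_printoptions(precision=4,suppress=True)
T=lambda x,y:((x+.5)/3.4+169.5,(y+.5)/3.4+129.5)
S=lambda x,y:((x+.5)/4.4+219.5,(y+.5)/4.4+144.5)
m=np.array([atz('top',*T(*p),.006) for p in[(51,179),(228,179),(224,333),(43,331)]]); print(m,m.mean(0))
m2=np.array([atz('scene',*S(*p),.006) for p in[(138,139),(267,197),(168,269),(38,208)]]); print(m2,m2.mean(0))
print('caddy blk',tri(T(435,167),S(422,109)),'bucket',tri(T(654,154),S(618,172)))
print('tops',atz('top',*T(435,159),.224),atz('top',*T(655,146),.224))
# rack rail ends
print('rail',atz('top',*T(370,98),.182),atz('top',*T(708,82),.182))
# grey arm tip
print('arm',tri((190,65),(302,123)),tri((388,66),(420,155)))
a=cv2.imread("pics/top0.png")[160:190,280:380]; cv2.imwrite("pics/t2.png",cv2.resize(a,None,fx=8,fy=8,interpolation=cv2.INTER_CUBIC))
E
```

```text
[[0.5981 0.4281 0.006 ]
 [0.5928 0.2582 0.006 ]
 [0.4454 0.2615 0.006 ]
 [0.452  0.4325 0.006 ]] [0.5221 0.3451 0.006 ]
[[0.5931 0.4322 0.006 ]
 [0.5857 0.2587 0.006 ]
 [0.4431 0.2642 0.006 ]
 [0.4463 0.4322 0.006 ]] [0.517  0.3468 0.006 ]
caddy blk (array([0.5519, 0.0526, 0.1995]), np.float64(0.0057546457432264405)) bucket (array([ 0.5579, -0.1295,  0.2016]), np.float64(0.00285450514872639))
tops [0.5546 0.0489 0.224 ] [ 0.5601 -0.1299  0.224 ]
rail [0.6191 0.1051 0.182 ] [ 0.6243 -0.1805  0.182 ]
arm (array([0.9318, 0.3805, 0.1501]), np.float64(0.007160610838868018)) (array([ 0.8915, -0.2246,  0.1886]), np.float64(0.0034431579738313897))
```

View pics/t2.png

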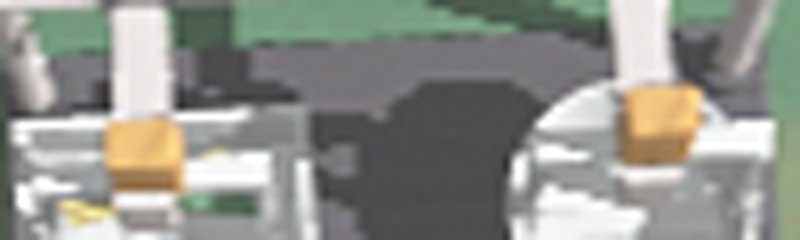

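```bash
python3 - <<'E'
from h import *
def box(c,s,yaw):
    Rz=R.from_euler('z',yaw,degrees=True).as_matrix()
    return np.array([c+Rz@(np.array([a,b,d])*s/2) for a in(-1,1) for b in(-1,1) for d in(-1,1)])
E=[(i,j) for i in range(8) for j in range(i) if bin(i^j).count('1')==1]
out=[]
for n,(x0,y0,w,h) in dict(top=(275,150,110,60),scene=(295,155,90,70)).items():
    im=cv2.imread(f"pics/{n}0.png"); k=7
    im=cv2.resize(im[y0:y0+h,x0:x0+w],None,fx=k,fy=k,interpolation=cv2.INTER_CUBIC)
    for c,s,y in [((.5535,.0505,.199),(.018,.026,.05),1.5),((.5535,.0505,.05),(.09,.11,.05),1.5),((.5592,-.1295,.199),(.018,.026,.05),1.5)]:
        p=proj(n,box(np.array(c),np.array(s),y)); p=((p-[x0,y0]+.5)*k).astype(int)
        for i,j in E: cv2.line(im,tuple(map(int,p[i])),tuple(map(int,p[j])),(255,0,255),1)
    cv2.imwrite(f"pics/ov_{n}.png",im)
# spray bottle & mat overlay
print(tri((130,150),(238,124)))
E
```

```text
(array([0.64548245, 0.52499836, 0.21941229]), np.float64(0.00557078332524206))
```

View pics/ov_top.png

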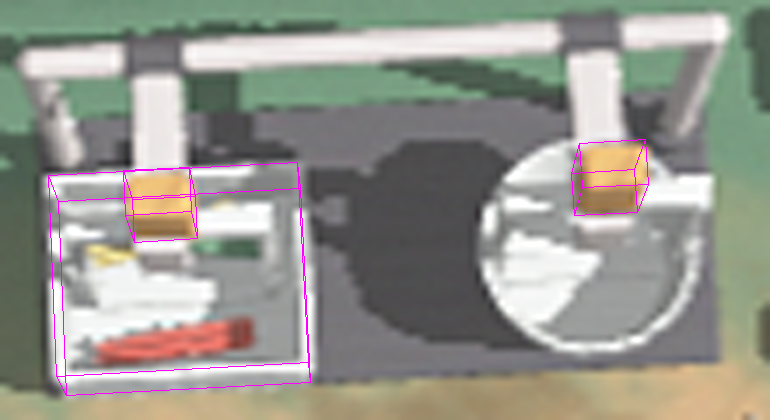

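View pics/ov_scene.png

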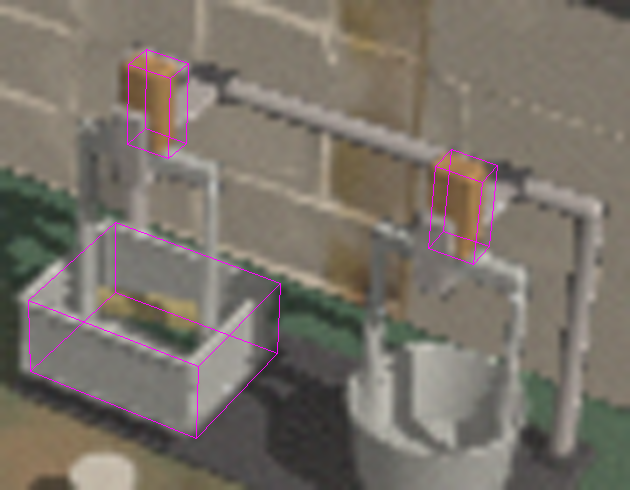

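Both overlays agree to about 4 mm. I take the caddy grip as (0.551, 0.0515, 0.199), yaw about 1.5°, and the mat centre as (0.5195, 0.346). The grey arm lies behind the work, at x ≈ 0.9. First move: hover above the caddy with the jaws along y.

>>> {"fn": "carry_out", "kwargs": {
  "deltas": [
    {"dx": -5,"dy": -5,"dz": -5,"rz": -0.003},
    {"dx": -15,"dy": -14,"dz": -12,"rz": -0.009},
    {"dx": -36,"dy": -33,"dz": -20,"rz": -0.022},
    {"dx": -62,"dy": -57,"dz": -30,"rz": -0.037},
    {"dx": -93,"dy": -85,"dz": -40,"rz": -0.056},
    {"dx": -126,"dy": -116,"dz": -51,"rz": -0.076},
    {"dx": -160,"dy": -146,"dz": -51,"rz": -0.096},
    {"dx": -193,"dy": -177,"dz": -51,"rz": -0.116},
    {"dx": -227,"dy": -208,"dz": -51,"rz": -0.136},
    {"dx": -260,"dy": -238,"dz": -51,"rz": -0.156},
    {"dx": -294,"dy": -269,"dz": -51,"rz": -0.176},
    {"dx": -327,"dy": -299,"dz": -51,"rz": -0.196},
    {"dx": -360,"dy": -330,"dz": -51,"rz": -0.216},
    {"dx": -391,"dy": -358,"dz": -51,"rz": -0.235},
    {"dx": -422,"dy": -387,"dz": -51,"rz": -0.253},
    {"dx": -448,"dy": -410,"dz": -51,"rz": -0.269},
    {"dx": -474,"dy": -434,"dz": -51,"rz": -0.284},
    {"dx": -494,"dy": -453,"dz": -51,"rz": -0.297},
    {"dx": -507,"dy": -465,"dz": -51,"rz": -0.304},
    {"dx": -515,"dy": -472,"dz": -51,"rz": -0.309}
  ],
  "hand": 0
}}

```text
$.deltas[0]: bad value
```

>>> {"fn": "carry_out", "kwargs": {
  "deltas": [
    {"dz": 0},
    {"dz": 0},
    {"dz": 0}
  ]
}}

```text
$.deltas[0]: bad value
```

>>> {"fn": "carry_out", "kwargs": {
  "deltas": [
    {"dx": -5,"dy": -5,"dz": -5,"rx": 0,"ry": 0,"rz": -0.003},
    {"dx": -15,"dy": -14,"dz": -12,"rx": 0,"ry": 0,"rz": -0.009},
    {"dx": -36,"dy": -33,"dz": -20,"rx": 0,"ry": 0,"rz": -0.022},
    {"dx": -62,"dy": -57,"dz": -30,"rx": 0,"ry": 0,"rz": -0.037},
    {"dx": -93,"dy": -85,"dz": -40,"rx": 0,"ry": 0,"rz": -0.056},
    {"dx": -126,"dy": -116,"dz": -51,"rx": 0,"ry": 0,"rz": -0.076},
    {"dx": -160,"dy": -146,"dz": -51,"rx": 0,"ry": 0,"rz": -0.096},
    {"dx": -193,"dy": -177,"dz": -51,"rx": 0,"ry": 0,"rz": -0.116},
    {"dx": -227,"dy": -208,"dz": -51,"rx": 0,"ry": 0,"rz": -0.136},
    {"dx": -260,"dy": -238,"dz": -51,"rx": 0,"ry": 0,"rz": -0.156},
    {"dx": -294,"dy": -269,"dz": -51,"rx": 0,"ry": 0,"rz": -0.176},
    {"dx": -327,"dy": -299,"dz": -51,"rx": 0,"ry": 0,"rz": -0.196},
    {"dx": -360,"dy": -330,"dz": -51,"rx": 0,"ry": 0,"rz": -0.216},
    {"dx": -391,"dy": -358,"dz": -51,"rx": 0,"ry": 0,"rz": -0.235},
    {"dx": -422,"dy": -387,"dz": -51,"rx": 0,"ry": 0,"rz": -0.253},
    {"dx": -448,"dy": -410,"dz": -51,"rx": 0,"ry": 0,"rz": -0.269},
    {"dx": -474,"dy": -434,"dz": -51,"rx": 0,"ry": 0,"rz": -0.284},
    {"dx": -494,"dy": -453,"dz": -51,"rx": 0,"ry": 0,"rz": -0.297},
    {"dx": -507,"dy": -465,"dz": -51,"rx": 0,"ry": 0,"rz": -0.304},
    {"dx": -515,"dy": -472,"dz": -51,"rx": 0,"ry": 0,"rz": -0.309}
  ],
  "hand": 0
}}

```text
time_s: 2.1
tool_pos: [0.5514, 0.0491, 0.2904]
tcp_rot: [-180.0, 0.0, -178.6]
contact_force: [-0.5, 0.7, -1.0]
finger_gap: 1.001
```

>>> {"fn": "carry_out", "kwargs": {
  "deltas": [
    {"dx": 0,"dy": 0,"dz": 0,"rx": 0,"ry": 0,"rz": 0},
    {"dx": 0,"dy": 0,"dz": 0,"rx": 0,"ry": 0,"rz": 0},
    {"dx": 0,"dy": 0,"dz": 0,"rx": 0,"ry": 0,"rz": 0}
  ]
}}

```text
time_s: 2.4
tool_pos: [0.5507, 0.0519, 0.2899]
tcp_rot: [180.0, -0.0, -178.5]
contact_force: [-0.1, 0.7, 0.2]
finger_gap: 1.001
```

```bash
python3 - <<'E'
from h import *
for n,(x0,y0,w,h) in dict(top=(230,110,180,130),scene=(230,100,180,130)).items():
    im=camera(n)[:,:,::-1][y0:y0+h,x0:x0+w]
    cv2.imwrite(f"pics/hov_{n}.png",cv2.resize(im,None,fx=4,fy=4,interpolation=cv2.INTER_CUBIC))
s=sense();print(s['tool_pos'],s['tcp_rot'],s['contact_force'],s['time_s'])
E
```

```text
[0.55075342 0.05207255 0.28981408] [ 1.79989197e+02 -1.81072269e-03 -1.78426371e+02] [-0.4068022  -0.04567709  1.01567121] 2.5
```

View pics/hov_top.png

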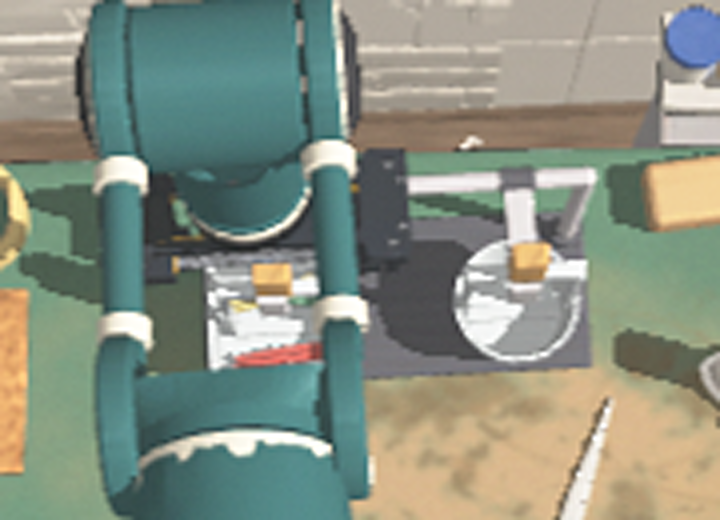

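View pics/hov_scene.png

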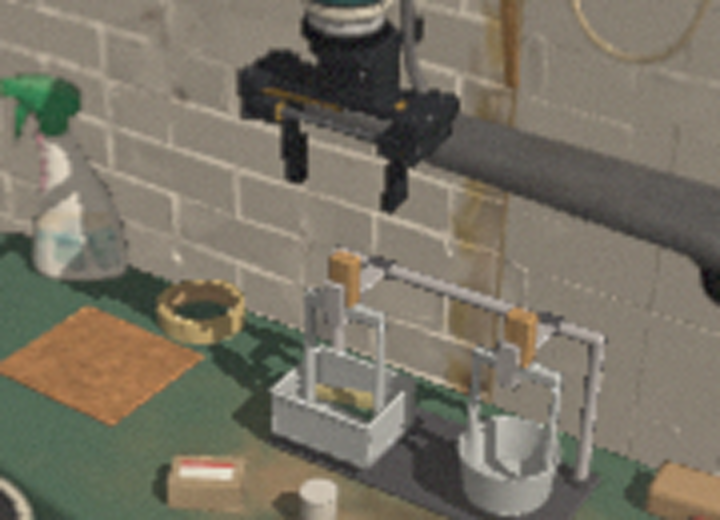

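The gripper hovers over the caddy block: the fingers' midpoint in the scene crop is at (345,185), with the block at (345,275) below. The bucket is well clear. Descending.

>>> {"fn": "carry_out", "kwargs": {
  "deltas": [
    {"dx": 0,"dy": 0,"dz": 8,"rx": 0,"ry": 0,"rz": 0},
    {"dx": 0,"dy": 0,"dz": 22,"rx": 0,"ry": 0,"rz": 0},
    {"dx": 0,"dy": 0,"dz": 38,"rx": 0,"ry": 0,"rz": 0},
    {"dx": 0,"dy": 0,"dz": 54,"rx": 0,"ry": 0,"rz": 0},
    {"dx": 0,"dy": 0,"dz": 68,"rx": 0,"ry": 0,"rz": 0},
    {"dx": 0,"dy": 0,"dz": 80,"rx": 0,"ry": 0,"rz": 0},
    {"dx": 0,"dy": 0,"dz": 90,"rx": 0,"ry": 0,"rz": 0},
    {"dx": 0,"dy": 0,"dz": 98,"rx": 0,"ry": 0,"rz": 0},
    {"dx": 0,"dy": 0,"dz": 104,"rx": 0,"ry": 0,"rz": 0},
    {"dx": 0,"dy": 0,"dz": 107,"rx": 0,"ry": 0,"rz": 0},
    {"dx": 0,"dy": 0,"dz": 107,"rx": 0,"ry": 0,"rz": 0},
    {"dx": 0,"dy": 0,"dz": 107,"rx": 0,"ry": 0,"rz": 0}
  ]
}}

```text
time_s: 3.7
tool_pos: [0.5516, 0.0512, 0.1832]
tcp_rot: [180.0, 0.1, -178.5]
contact_force: [-0.1, 0.2, -0.3]
finger_gap: 1.0
```

```bash
python3 - <<'E'
from h import *
x0,y0,w,h=280,130,100,75
im=camera('scene')[:,:,::-1][y0:y0+h,x0:x0+w]
cv2.imwrite(f"pics/dn.png",cv2.resize(im,None,fx=8,fy=8,interpolation=cv2.INTER_CUBIC))
s=sense();print(s['tool_pos'],s['tcp_rot'],s['contact_force'],s['time_s'])
E
```

```text
[0.55161441 0.05122964 0.18332951] [ 1.79997129e+02  6.21060657e-02 -1.78500208e+02] [ 0.85771106 -0.74123649 -0.30386506] 3.75
```

View pics/dn.png

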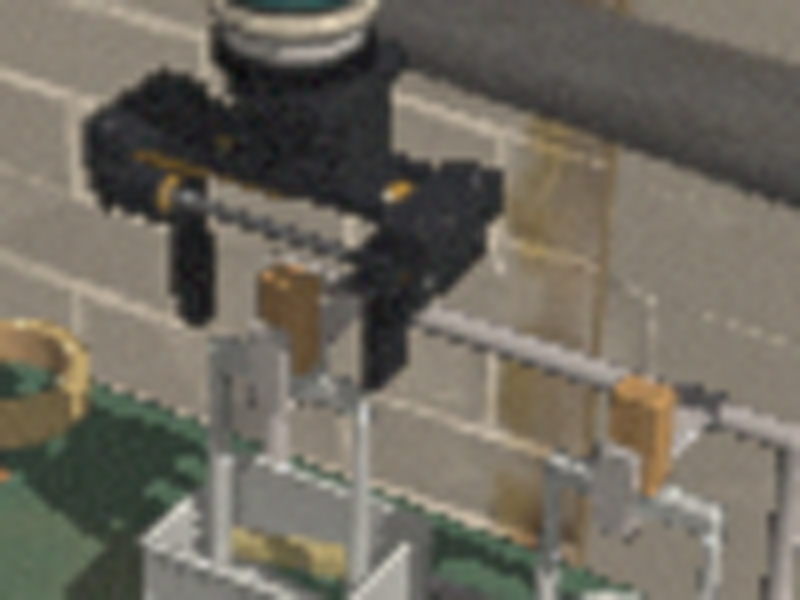

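The block (290,320) sits midway between the fingers (192,270) and (380,340). Closing on it.

>>> {"fn": "carry_out", "kwargs": {
  "deltas": [
    {"dx": 0,"dy": 0,"dz": 0,"rx": 0,"ry": 0,"rz": 0},
    {"dx": 0,"dy": 0,"dz": 0,"rx": 0,"ry": 0,"rz": 0},
    {"dx": 0,"dy": 0,"dz": 0,"rx": 0,"ry": 0,"rz": 0},
    {"dx": 0,"dy": 0,"dz": 0,"rx": 0,"ry": 0,"rz": 0},
    {"dx": 0,"dy": 0,"dz": 0,"rx": 0,"ry": 0,"rz": 0},
    {"dx": 0,"dy": 0,"dz": 0,"rx": 0,"ry": 0,"rz": 0},
    {"dx": 0,"dy": 0,"dz": 0,"rx": 0,"ry": 0,"rz": 0},
    {"dx": 0,"dy": 0,"dz": 0,"rx": 0,"ry": 0,"rz": 0},
    {"dx": 0,"dy": 0,"dz": 0,"rx": 0,"ry": 0,"rz": 0},
    {"dx": 0,"dy": 0,"dz": 0,"rx": 0,"ry": 0,"rz": 0}
  ],
  "hand": 255
}}

```text
time_s: 4.75
tool_pos: [0.5512, 0.0514, 0.1827]
tcp_rot: [180.0, -0.0, -178.5]
contact_force: [-0.3, 1.1, -0.7]
finger_gap: 0.292
```

The gap is 25.7 mm, which matches the 26 mm block. Lifting 60 mm.

>>> {"fn": "carry_out", "kwargs": {
  "deltas": [
    {"dx": 0,"dy": 0,"dz": -3,"rx": 0,"ry": 0,"rz": 0},
    {"dx": 0,"dy": 0,"dz": -8,"rx": 0,"ry": 0,"rz": 0},
    {"dx": 0,"dy": 0,"dz": -15,"rx": 0,"ry": 0,"rz": 0},
    {"dx": 0,"dy": 0,"dz": -23,"rx": 0,"ry": 0,"rz": 0},
    {"dx": 0,"dy": 0,"dz": -31,"rx": 0,"ry": 0,"rz": 0},
    {"dx": 0,"dy": 0,"dz": -39,"rx": 0,"ry": 0,"rz": 0},
    {"dx": 0,"dy": 0,"dz": -47,"rx": 0,"ry": 0,"rz": 0},
    {"dx": 0,"dy": 0,"dz": -54,"rx": 0,"ry": 0,"rz": 0},
    {"dx": 0,"dy": 0,"dz": -59,"rx": 0,"ry": 0,"rz": 0},
    {"dx": 0,"dy": 0,"dz": -61,"rx": 0,"ry": 0,"rz": 0},
    {"dx": 0,"dy": 0,"dz": -61,"rx": 0,"ry": 0,"rz": 0},
    {"dx": 0,"dy": 0,"dz": -61,"rx": 0,"ry": 0,"rz": 0}
  ]
}}

```text
time_s: 5.95
tool_pos: [0.551, 0.0512, 0.2433]
tcp_rot: [-180.0, -0.0, -178.5]
contact_force: [0.9, -0.0, -3.4]
finger_gap: 0.291
```

```bash
python3 - <<'E'
from h import *
x0,y0,w,h=280,120,120,110
im=camera('scene')[:,:,::-1][y0:y0+h,x0:x0+w]
cv2.imwrite(f"pics/up.png",cv2.resize(im,None,fx=5,fy=5,interpolation=cv2.INTER_CUBIC))
s=sense();print(s['tool_pos'],s['tcp_rot'],s['contact_force'],s['wrist_torque'],s['time_s'])
E
```

```text
[0.55088334 0.05119773 0.24319567] [ 1.79999831e+02 -5.29322530e-02 -1.78502361e+02] [-0.24755479 -0.3375325  -3.12172624] [ 0.00738857 -0.02585674  0.01138679] 6.0
```

View pics/up.png

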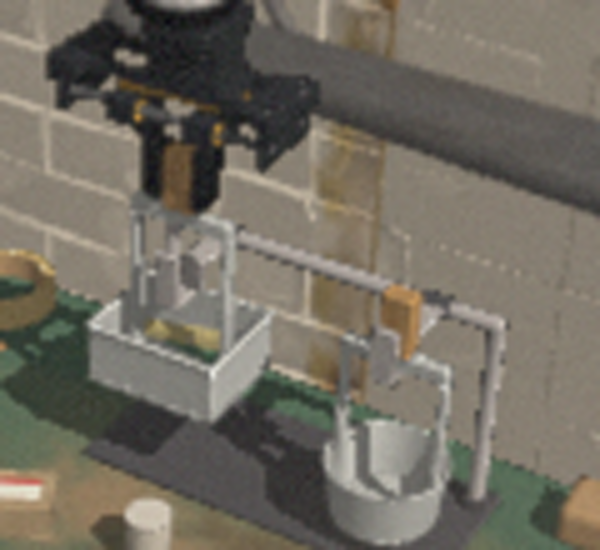

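The caddy is lifted level (3.1 N, its weight) and its crossbar (185,215) is above the hook tip (165,265). I'll draw it off along the rack's −x, which is tool +x.

>>> {"fn": "carry_out", "kwargs": {
  "deltas": [
    {"dx": 2,"dy": 0,"dz": 0,"rx": 0,"ry": 0,"rz": 0},
    {"dx": 6,"dy": 0,"dz": 0,"rx": 0,"ry": 0,"rz": 0},
    {"dx": 12,"dy": 0,"dz": 0,"rx": 0,"ry": 0,"rz": 0},
    {"dx": 20,"dy": 0,"dz": 0,"rx": 0,"ry": 0,"rz": 0},
    {"dx": 29,"dy": 0,"dz": 0,"rx": 0,"ry": 0,"rz": 0},
    {"dx": 38,"dy": 0,"dz": 0,"rx": 0,"ry": 0,"rz": 0},
    {"dx": 47,"dy": 0,"dz": 0,"rx": 0,"ry": 0,"rz": 0},
    {"dx": 56,"dy": 0,"dz": 0,"rx": 0,"ry": 0,"rz": 0},
    {"dx": 65,"dy": 0,"dz": 0,"rx": 0,"ry": 0,"rz": 0},
    {"dx": 74,"dy": 0,"dz": 0,"rx": 0,"ry": 0,"rz": 0},
    {"dx": 83,"dy": 0,"dz": 0,"rx": 0,"ry": 0,"rz": 0},
    {"dx": 91,"dy": 0,"dz": 0,"rx": 0,"ry": 0,"rz": 0},
    {"dx": 98,"dy": 0,"dz": 0,"rx": 0,"ry": 0,"rz": 0},
    {"dx": 104,"dy": 0,"dz": 0,"rx": 0,"ry": 0,"rz": 0},
    {"dx": 108,"dy": 0,"dz": 0,"rx": 0,"ry": 0,"rz": 0},
    {"dx": 110,"dy": 0,"dz": 0,"rx": 0,"ry": 0,"rz": 0},
    {"dx": 110,"dy": 0,"dz": 0,"rx": 0,"ry": 0,"rz": 0}
  ]
}}

```text
time_s: 7.7
tool_pos: [0.4411, 0.0483, 0.2438]
tcp_rot: [-180.0, 0.0, -178.5]
contact_force: [0.5, -0.5, -2.9]
finger_gap: 0.289
```

```bash
python3 - <<'E'
from h import *
x0,y0,w,h=240,120,160,120
im=camera('scene')[:,:,::-1][y0:y0+h,x0:x0+w]
cv2.imwrite(f"pics/off.png",cv2.resize(im,None,fx=4,fy=4,interpolation=cv2.INTER_CUBIC))
s=sense();p=s['tool_pos'];print(p,s['tcp_rot'],s['contact_force'],s['time_s'])
M=R.from_euler('xyz',s['tcp_rot'],degrees=True).as_matrix()
print('delta tool',1000*M.T@(np.array([.5195,.346,.243])-p))
E
```

```text
[0.44136263 0.04833993 0.24377469] [ 1.79998833e+02  1.90083597e-02 -1.78501264e+02] [ 0.54877636 -0.69296257 -1.91370969] 7.75
delta tool [-85.89564921 295.51454652   0.80920053]
```

View pics/off.png

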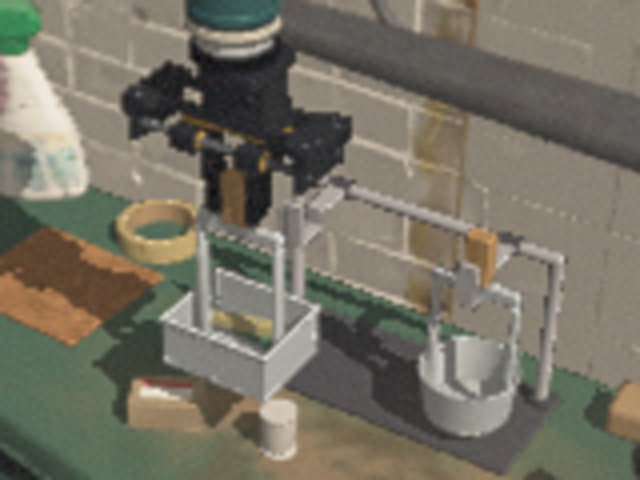

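The caddy hangs free in front of the rack and the bucket hasn't moved. Carrying it to above the mat.

>>> {"fn": "carry_out", "kwargs": {
  "deltas": [
    {"dx": -1,"dy": 3,"dz": 0,"rx": 0,"ry": 0,"rz": 0},
    {"dx": -3,"dy": 9,"dz": 0,"rx": 0,"ry": 0,"rz": 0},
    {"dx": -5,"dy": 19,"dz": 0,"rx": 0,"ry": 0,"rz": 0},
    {"dx": -9,"dy": 33,"dz": 0,"rx": 0,"ry": 0,"rz": 0},
    {"dx": -14,"dy": 50,"dz": 0,"rx": 0,"ry": 0,"rz": 0},
    {"dx": -20,"dy": 69,"dz": 0,"rx": 0,"ry": 0,"rz": 0},
    {"dx": -26,"dy": 90,"dz": 0,"rx": 0,"ry": 0,"rz": 0},
    {"dx": -32,"dy": 112,"dz": 0,"rx": 0,"ry": 0,"rz": 0},
    {"dx": -39,"dy": 134,"dz": 0,"rx": 0,"ry": 0,"rz": 0},
    {"dx": -45,"dy": 156,"dz": 0,"rx": 0,"ry": 0,"rz": 0},
    {"dx": -52,"dy": 178,"dz": 0,"rx": 0,"ry": 0,"rz": 0},
    {"dx": -58,"dy": 200,"dz": 0,"rx": 0,"ry": 0,"rz": 0},
    {"dx": -64,"dy": 221,"dz": 0,"rx": 0,"ry": 0,"rz": 0},
    {"dx": -70,"dy": 240,"dz": 0,"rx": 0,"ry": 0,"rz": 0},
    {"dx": -75,"dy": 257,"dz": 0,"rx": 0,"ry": 0,"rz": 0},
    {"dx": -79,"dy": 271,"dz": 0,"rx": 0,"ry": 0,"rz": 0},
    {"dx": -82,"dy": 282,"dz": 0,"rx": 0,"ry": 0,"rz": 0},
    {"dx": -84,"dy": 289,"dz": 0,"rx": 0,"ry": 0,"rz": 0},
    {"dx": -86,"dy": 294,"dz": 0,"rx": 0,"ry": 0,"rz": 0},
    {"dx": -86,"dy": 296,"dz": 0,"rx": 0,"ry": 0,"rz": 0}
  ]
}}

```text
time_s: 9.75
tool_pos: [0.5196, 0.3466, 0.2437]
tcp_rot: [-180.0, 0.0, -178.5]
contact_force: [-0.1, -0.2, -2.1]
finger_gap: 0.291
```

>>> {"fn": "carry_out", "kwargs": {
  "deltas": [
    {"dx": 0,"dy": 0,"dz": 4,"rx": 0,"ry": 0,"rz": 0},
    {"dx": 0,"dy": 0,"dz": 10,"rx": 0,"ry": 0,"rz": 0},
    {"dx": 0,"dy": 0,"dz": 18,"rx": 0,"ry": 0,"rz": 0},
    {"dx": 0,"dy": 0,"dz": 26,"rx": 0,"ry": 0,"rz": 0},
    {"dx": 0,"dy": 0,"dz": 34,"rx": 0,"ry": 0,"rz": 0},
    {"dx": 0,"dy": 0,"dz": 42,"rx": 0,"ry": 0,"rz": 0},
    {"dx": 0,"dy": 0,"dz": 50,"rx": 0,"ry": 0,"rz": 0},
    {"dx": 0,"dy": 0,"dz": 57,"rx": 0,"ry": 0,"rz": 0},
    {"dx": 0,"dy": 0,"dz": 62,"rx": 0,"ry": 0,"rz": 0},
    {"dx": 0,"dy": 0,"dz": 65,"rx": 0,"ry": 0,"rz": 0},
    {"dx": 0,"dy": 0,"dz": 67,"rx": 0,"ry": 0,"rz": 0},
    {"dx": 0,"dy": 0,"dz": 67,"rx": 0,"ry": 0,"rz": 0}
  ]
}}

```text
time_s: 10.95
tool_pos: [0.5194, 0.3465, 0.1766]
tcp_rot: [-180.0, -0.0, -178.5]
contact_force: [0.1, -0.6, -1.9]
finger_gap: 0.291
```

```bash
python3 - <<'E'
from h import *
for n,(x0,y0,w,h) in dict(top=(150,120,160,120),scene=(190,110,160,120)).items():
    im=camera(n)[:,:,::-1][y0:y0+h,x0:x0+w]
    cv2.imwrite(f"pics/mat_{n}.png",cv2.resize(im,None,fx=4,fy=4,interpolation=cv2.INTER_CUBIC))
s=sense();p=s['tool_pos'];print(p,s['tcp_rot'],s['contact_force'],s['time_s'])
E
```

```text
[0.51966449 0.34663183 0.1770653 ] [ 1.79983569e+02  3.17200711e-02 -1.78497261e+02] [ 0.39681713 -0.43217703 -2.06808525] 11.05
```

View pics/mat_top.png

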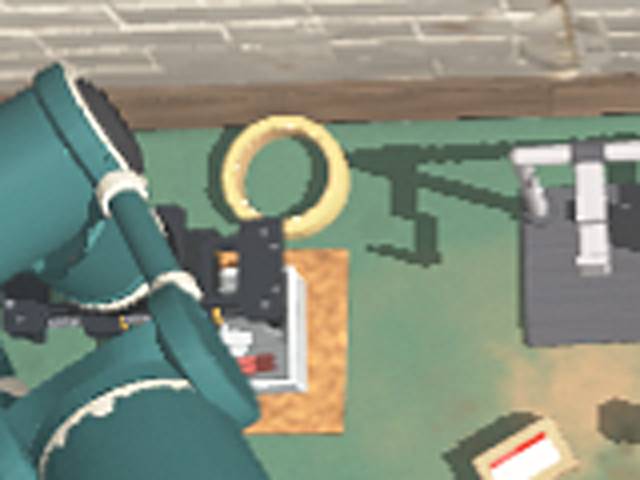

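View pics/mat_scene.png

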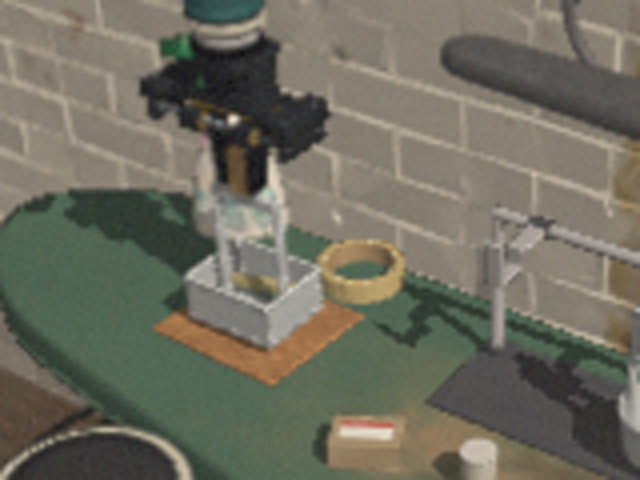

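The caddy is over the middle of the mat, upright, with its underside about 13 mm above it. Lowering slowly.

>>> {"fn": "carry_out", "kwargs": {
  "deltas": [
    {"dx": 0,"dy": 0,"dz": 2,"rx": 0,"ry": 0,"rz": 0},
    {"dx": 0,"dy": 0,"dz": 4,"rx": 0,"ry": 0,"rz": 0},
    {"dx": 0,"dy": 0,"dz": 6,"rx": 0,"ry": 0,"rz": 0},
    {"dx": 0,"dy": 0,"dz": 8,"rx": 0,"ry": 0,"rz": 0},
    {"dx": 0,"dy": 0,"dz": 9,"rx": 0,"ry": 0,"rz": 0},
    {"dx": 0,"dy": 0,"dz": 10,"rx": 0,"ry": 0,"rz": 0},
    {"dx": 0,"dy": 0,"dz": 11,"rx": 0,"ry": 0,"rz": 0},
    {"dx": 0,"dy": 0,"dz": 11,"rx": 0,"ry": 0,"rz": 0},
    {"dx": 0,"dy": 0,"dz": 11,"rx": 0,"ry": 0,"rz": 0}
  ]
}}

```text
time_s: 11.95
tool_pos: [0.5195, 0.3465, 0.1657]
tcp_rot: [-180.0, 0.0, -178.5]
contact_force: [0.1, 0.2, -2.6]
finger_gap: 0.292
```

>>> {"fn": "carry_out", "kwargs": {
  "deltas": [
    {"dx": 0,"dy": 0,"dz": 0.5,"rx": 0,"ry": 0,"rz": 0},
    {"dx": 0,"dy": 0,"dz": 1,"rx": 0,"ry": 0,"rz": 0},
    {"dx": 0,"dy": 0,"dz": 1,"rx": 0,"ry": 0,"rz": 0}
  ]
}}

```text
time_s: 12.25
tool_pos: [0.5194, 0.3464, 0.1647]
tcp_rot: [-180.0, -0.0, -178.5]
contact_force: [-0.1, 0.1, -2.0]
finger_gap: 0.29
```

>>> {"fn": "carry_out", "kwargs": {
  "deltas": [
    {"dx": 0,"dy": 0,"dz": 0.5,"rx": 0,"ry": 0,"rz": 0},
    {"dx": 0,"dy": 0,"dz": 1,"rx": 0,"ry": 0,"rz": 0},
    {"dx": 0,"dy": 0,"dz": 1,"rx": 0,"ry": 0,"rz": 0}
  ]
}}

```text
time_s: 12.55
tool_pos: [0.5195, 0.3465, 0.1639]
tcp_rot: [180.0, 0.0, -178.5]
contact_force: [-0.6, -0.6, -2.6]
finger_gap: 0.294
```

>>> {"fn": "carry_out", "kwargs": {
  "deltas": [
    {"dx": 0,"dy": 0,"dz": 0.5,"rx": 0,"ry": 0,"rz": 0},
    {"dx": 0,"dy": 0,"dz": 0.5,"rx": 0,"ry": 0,"rz": 0},
    {"dx": 0,"dy": 0,"dz": 0.5,"rx": 0,"ry": 0,"rz": 0}
  ]
}}

```text
time_s: 12.85
tool_pos: [0.5196, 0.3467, 0.1639]
tcp_rot: [180.0, 0.0, -178.5]
contact_force: [-1.4, -0.3, 2.2]
finger_gap: 0.29
```

The force has flipped to +2 N at z 0.1639, as predicted: the caddy stands on the mat. Releasing.

>>> {"fn": "carry_out", "kwargs": {
  "deltas": [
    {"dx": 0,"dy": 0,"dz": 0,"rx": 0,"ry": 0,"rz": 0},
    {"dx": 0,"dy": 0,"dz": 0,"rx": 0,"ry": 0,"rz": 0},
    {"dx": 0,"dy": 0,"dz": 0,"rx": 0,"ry": 0,"rz": 0},
    {"dx": 0,"dy": 0,"dz": 0,"rx": 0,"ry": 0,"rz": 0},
    {"dx": 0,"dy": 0,"dz": 0,"rx": 0,"ry": 0,"rz": 0},
    {"dx": 0,"dy": 0,"dz": 0,"rx": 0,"ry": 0,"rz": 0},
    {"dx": 0,"dy": 0,"dz": 0,"rx": 0,"ry": 0,"rz": 0},
    {"dx": 0,"dy": 0,"dz": 0,"rx": 0,"ry": 0,"rz": 0}
  ],
  "hand": 0
}}

```text
time_s: 13.65
tool_pos: [0.5195, 0.3465, 0.1632]
tcp_rot: [180.0, 0.0, -178.5]
contact_force: [-0.4, 0.5, -1.0]
finger_gap: 0.988
```

>>> {"fn": "carry_out", "kwargs": {
  "deltas": [
    {"dx": 0,"dy": 0,"dz": -3,"rx": 0,"ry": 0,"rz": 0},
    {"dx": 0,"dy": 0,"dz": -9,"rx": 0,"ry": 0,"rz": 0},
    {"dx": 0,"dy": 0,"dz": -18,"rx": 0,"ry": 0,"rz": 0},
    {"dx": 0,"dy": 0,"dz": -30,"rx": 0,"ry": 0,"rz": 0},
    {"dx": 0,"dy": 0,"dz": -45,"rx": 0,"ry": 0,"rz": 0},
    {"dx": 0,"dy": 0,"dz": -62,"rx": 0,"ry": 0,"rz": 0},
    {"dx": 0,"dy": 0,"dz": -80,"rx": 0,"ry": 0,"rz": 0},
    {"dx": 0,"dy": 0,"dz": -98,"rx": 0,"ry": 0,"rz": 0},
    {"dx": 0,"dy": 0,"dz": -113,"rx": 0,"ry": 0,"rz": 0},
    {"dx": 0,"dy": 0,"dz": -124,"rx": 0,"ry": 0,"rz": 0},
    {"dx": 0,"dy": 0,"dz": -130,"rx": 0,"ry": 0,"rz": 0},
    {"dx": 0,"dy": 0,"dz": -130,"rx": 0,"ry": 0,"rz": 0}
  ]
}}

```text
time_s: 14.85
tool_pos: [0.5198, 0.3467, 0.2944]
tcp_rot: [180.0, 0.1, -178.5]
contact_force: [0.1, -0.3, 0.0]
finger_gap: 1.001
```

```bash
python3 - <<'E'
from h import *
for n,(x0,y0,w,h) in dict(top=(150,110,240,130),scene=(190,110,210,140)).items():
    im=camera(n)[:,:,::-1][y0:y0+h,x0:x0+w]
    cv2.imwrite(f"pics/end_{n}.png",cv2.resize(im,None,fx=3.3,fy=3.3,interpolation=cv2.INTER_CUBIC))
s=sense();p=s['tool_pos'];print(p,s['contact_force'],s['finger_gap'],s['time_s'])
E
```

```text
[0.51917051 0.3462854  0.2924859 ] [ 0.40905537 -0.33350376 -0.51877817] 0.999180342197763 14.95
```

View pics/end_top.png

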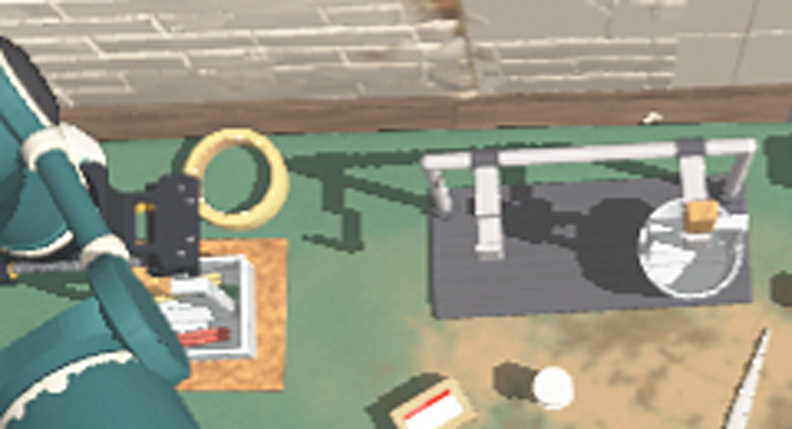

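View pics/end_scene.png

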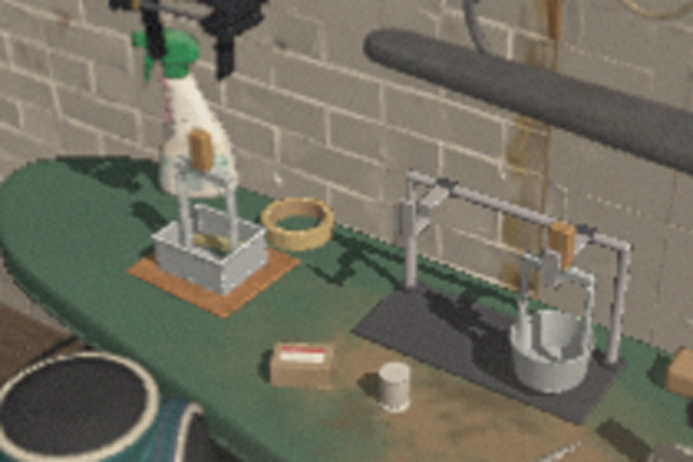

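The caddy stands upright on the mat (block at scene crop (200,151)), the gripper is clear above it, and the bucket hangs as before. One numeric check, then I'll hand in.

```bash
python3 - <<'E'
from h import *
p=atz('scene',201.5/3.3+189.5,151/3.3+109.5,.18); print('grip',p,'mat(scene)',[.517,.3468],'d mm',1000*np.hypot(p[0]-.517,p[1]-.3468))
print('bucket',atz('scene',562.5/3.3+189.5,246/3.3+109.5,.199),'before',atz('scene',618.5/4.4+219.5,172.5/4.4+144.5,.199))
close_job()
E
```

```text
grip [0.51744462 0.34727745 0.18      ] mat(scene) [0.517, 0.3468] d mm 0.6524151222519046
bucket [ 0.55815192 -0.12750394  0.199     ] before [ 0.5602608 -0.1268377  0.199    ]
the job is handed in; nothing more can be done
```

The caddy is standing upright and released in the middle of the cork mat, and the bucket is still hanging on its hook. I handed the job in at about 15 s of the 38 s allowed; handing in gives no verdict, so these are my own checks.

I gripped the caddy's block across its 26 mm width and lifted it 60 mm past the hook tip. I then drew it 110 mm off the hook, carried it over, and lowered it until the force sensor showed it touch the mat. After opening the fingers I raised the gripper clear.

- **Caddy position:** the grip measures about 1 mm from the mat's centre in the scene camera, if it stands at its expected height. The mat centre itself differed by about 5 mm between the two cameras; the limit is 30 mm.
- **Caddy height and tilt:** it touched down at the expected height, within about 1 mm. The camera pictures show it upright, though I did not measure the angle.
- **Bucket:** its grip reads about 2 mm from where it was, which is within measuring error.
- **Gripper:** it is fully open above the caddy, with only sensor noise (under 1 N) on the force reading.

No check failed. The first two move calls were refused because some row values were missing, and nothing moved.

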